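Shut the yard-water valve firmly, then reset it to its marker

TASK

The lever of the yard-water valve on the counter has been left wide open. Push it shut and press it firmly, without forcing it, against its springy stop (about 10 N for half a second) to seat it; then open it again to the setting shown by the small brass tab, so that the lever lies centred over the tab, and let go. Leave the other things on the counter where they are.

Things in the scene. Friction and masses are not known exactly. Their poses are not given: they have to be found in the camera images.
- valve: Fixed brass valve in a copper pipe bridge (pipe 22 mm, centre 70 mm up; two legs 240 mm apart along its own y, feet 54 mm wide) under a round steel plate (124 mm across, top at 102 mm); nothing above 150 mm. Origin: on the counter, on the lever's vertical turning axis. The lever points along the valve's own x when shut, along its y when fully open.
- lever (a joint): Lever opening in rad: 0 shut, 1.57 fully open, growing anticlockwise seen from above. Stiff (some 2.5 N at the grip), stays where left. At 0 it meets a stop on a rubber seat: pressed further clockwise, lever and stop give together, about 0.1 rad for 10 N at the grip, while this value stays 0; they spring back on release.
- handle: The level lever: a flat steel arm 13 mm wide, 8 mm high out to 65 mm from the turning axis, then a black rubber grip from 65 to 150 mm, 20 mm wide, 16 mm high. Centreline 135 mm above the counter. Origin on the turning axis at that height; its own x points out along the lever.
- lever_grip (a point): Point in the middle of the rubber grip, 115 mm out from the turning axis and 135 mm above the counter; axes as handle. Free space on both sides and above, at least 18 mm clear below the grip (over the brass tab), 40 mm elsewhere.
- marker: The setting marker: a brass tab lying on the steel plate below the lever, 70 mm long (from 30 to 100 mm out from the turning axis), 26 mm wide, 7 mm thick. Fixed; origin on the turning axis 102 mm above the counter; its own x points outwards along the tab. The lever is set when its own x runs parallel to this one.
- kettle: Bystander: domed steel kettle, 170 mm across, 200 mm high with its handle, spout towards its own -x. Origin under its centre.
- mugs: Bystander: three white mugs nested into one stack, 80 mm across (handles reach out 70 mm from the axis), 161 mm high. Origin under its centre.
- coaster: Bystander: round wooden coaster, 100 mm across, 9 mm thick. Origin under its centre.
- spoon: Bystander: grey silicone spoon lying on the counter, 200 mm long along its own x.

How it is judged:
On the way:
1. the lever is shut (within 0.04 rad) and pressed against its stop with more than 6 N (value of joint lever below 0.04 rad and contact force between handle and anything else above 6 N), for 0.35 s.
At the end, for the whole second after the job is handed in: After having been seated, the lever stands open, at rest and let go, in line with the brass tab to within 0.105 rad (6 degrees) (angle between the x axis of handle and the x axis of marker, either way round below 0.105 rad and value of joint lever above 0.25 rad and velocity of joint lever between -0.02 and 0.02 rad/s); the robot touches nothing.
It fails at once if the lever is forced: more than 35 N on it (contact force between handle and anything else above 35 N).
It fails at once if the kettle, mugs, coaster or spoon are moved more than 25 mm (distance of any of kettle, mugs, coaster, spoon from where it was at the start of the episode above 0.025 m).
It also fails if it takes over 64 s, if anything falls off the work surface, if the arm or the gripper's body presses on something with over 40 N, if the wrist force passes 120 N, or if a joint passes its speed limit or range.

ROBOT

A 7-joint arm with a two-finger parallel gripper is mounted at the origin on the work surface. World frame = base frame: x ahead of the robot, y to its left, z up, the work surface at z = 0. Lengths are in m, angles in rad, forces in N, time in s.
With the tool pointing down it reaches from about 0.4 to 0.875 m from the base axis. Payload 4.4 kg.
Tool frame: the origin (TCP) lies on the centre line of the jaws, within the pads' length; the fingertips stand 8 mm ahead of it and the grasp point (between the pads) lies 11 mm behind it; z points along the fingers, y is the direction in which the jaws open and shut (so a half turn about z gives the same grasp; the last joint's range is limited). The gripper opens to 85 mm and grips with 20 to 120 N. Pads are 22 mm wide; open, the fingers measure 114 mm over their backs; the gripper's body (76 mm by 85 mm) begins 54 mm behind the grasp point. The pads swing forward as they close: fully open they stand 13 mm farther back than shut.
Start: joints at [1.147, 0.628, 0.038, 1.517, -0.027, 0.996, -0.02], TCP at [0.228, -0.609, 0.239] pointing down, gripper open.
Joint ranges: [-3.06, 3.06], [-0.37, 2.12], [-1.25, 1.32], [0.18, 2.47], [-1.1, 4.24], [0.23, 1.98], [-2.94, 2.94]. Speed limits (rad/s): [2.57, 2.57, 3.14, 3.14, 3.14, 3.14, 3.14].

INTERFACE

Orientations are given as a 3x3 rotation matrix whose columns are the frame's x, y, z axes.
In Python, from cell import robot, planner, imaging gives the robot as it stands. Calls block until the motion is done:
- robot.reach(position, orientation): joint-space move of the TCP to a pose.
- robot.move_linear(position, frame=None, v=0.15, force_limit=None): straight line of the TCP; frame=None keeps the orientation; v is the mean speed in m/s. With force_limit (N) it stops when the force on the tool has changed by that much, and returns True; else False.
- robot.set_joints(angles): joint-space move.
- robot.open_jaws() and robot.close(): open the fingers fully, or close them until they stop; the grip force is fixed at half the most.
- robot.wait(seconds).
- planner.ik(position, orientation): joint angles nearest the present ones, or None.
- imaging.grab_frame(name): name is "scene" or "top" or "wrist"; returns the picture (480x640x3 uint8, red, green, blue); there is no depth.
- imaging.camera_model(name): a dict with "fx", "fy", "cx", "cy" (pixels), "R" (3x3) and "t" (3): a world point X has camera coordinates R X + t; the wrist camera has in their place "T_tool_cam" (4x4, takes a point from camera to tool coordinates, whose origin is the TCP and whose axes are the flange's). Camera axes: x right, y down, z forward; pixel columns grow to the right and rows downward; lengths in m; the calibration is good to about 2 mm. A picture is of the moment at which its call begins: read the wrist's pose just before it. camera_model takes no time and is no camera call.
A pose or a line that the arm cannot do raises robot.PlanningError and nothing moves.
- robot.sign_off(): hands the job in, once; it reports no verdict.
Trained networks look in the newest picture that a camera, given by its name, has taken for a name from the list of things; names that differ only in an ending like _2 or _b are one class to them, and where a whole thing is asked for, a point or a joint stands for the part that bears it (a point fixed in the world has none). Each returns a list of dicts, best first, with "p" (0 to 1); they miss things now and then, are a little off and sometimes report something else, mostly with a low value. They report only what shows in the picture. A call takes as long as a camera call.
- imaging.trace(camera, name): "mask" (480x640 bool, what is visible of it) and "xy" ([column, row] in pixels, amid what is visible of it).
Readings, each from a call of its own:
- robot.current_time(): time.
- robot.current_joint_positions(): joint angles.
- robot.current_qd(): joint speeds.
- robot.current_effort(): joint torques, N m.
- robot.current_tcp_pos(): TCP position.
- robot.current_tcp_rot(): TCP orientation.
- robot.current_ft_force(): force on the tool from outside, world axes, zero at the start.
- robot.current_torque(): the same for the moment, N m.
- robot.current_finger_gap(): finger opening in m.
Only numpy, scipy, OpenCV 4.12 (cv2) and the standard library are available. Lean on these libraries where they do the work, as an engineer would, in place of code of your own. Each camera call takes 0.05 s, during which the arm holds its last target.

## Working session

There is one attempt and no reset: what is moved stays moved. The work goes in short steps, each a Python script; the robot and the scene stay as the last script left them, time stands still between calls to the robot, and variables do not carry over. Pictures are saved under pics/ and viewed, and the job is handed in when it is done.

```bash
ls; mkdir -p pics; python3 - <<'E'
from cell import robot, planner, imaging
import cv2, numpy as np
for c in ("scene","top"):
    im=imaging.grab_frame(c); cv2.imwrite(f"pics/{c}0.png",im[:,:,::-1])
    m=imaging.camera_model(c); print(c,{k:np.round(v,3).tolist() for k,v in m.items()})
    for n in ("handle","marker","valve","lever_grip"):
        for d in imaging.trace(c,n)[:2]: print(n,round(d["p"],2),d["xy"],d["mask"].sum())
print(robot.current_time())
E
```

```text
pics
scene {'fx': 470.303, 'fy': 470.303, 'cx': 317.564, 'cy': 244.263, 'R': [[-0.201, 0.98, -0.004], [0.762, 0.154, -0.629], [-0.615, -0.129, -0.778]], 't': [0.099, -0.394, 1.579]}
handle 0.63 [335.5, 247.3] 413
marker 0.75 [306.6, 252.8] 282
marker 0.2 [158.7, 189.5] 3524
valve 0.75 [318.5, 238.0] 2584
lever_grip 0.69 [330.8, 250.9] 415
lever_grip 0.41 [161.6, 191.0] 3623
top {'fx': 446.765, 'fy': 446.765, 'cx': 323.026, 'cy': 242.889, 'R': [[-0.008, -1.0, 0.01], [-0.99, 0.006, -0.139], [0.139, -0.011, -0.99]], 't': [-0.017, 0.589, 1.052]}
handle 0.56 [288.6, 221.5] 437
marker 0.69 [314.8, 222.4] 374
valve 0.61 [310.3, 247.9] 3406
lever_grip 0.6 [286.3, 216.6] 496
0.5
```

View pics/top0.png

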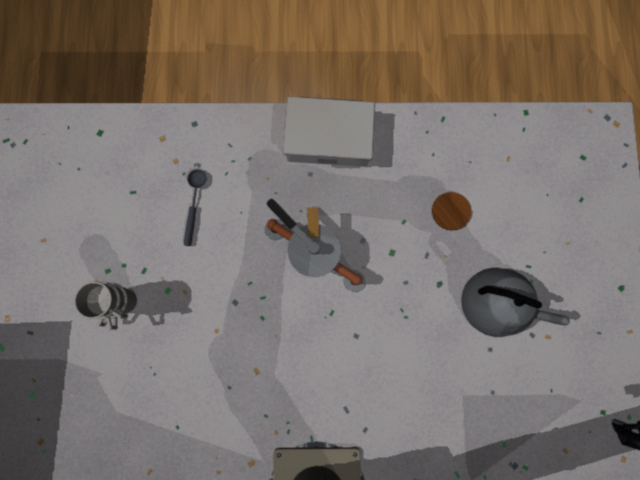

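View pics/scene0.png

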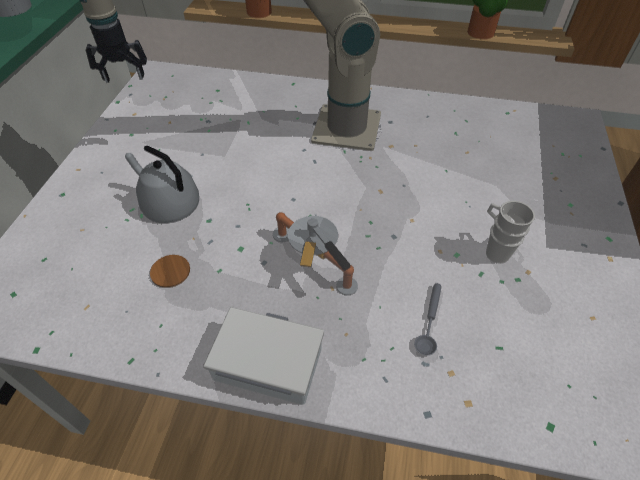

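```bash
cat > h.py <<'E'
from cell import robot, planner, imaging
import cv2, numpy as np
def back(c,px,z):
    m=imaging.camera_model(c); R,t=np.array(m["R"]),np.array(m["t"])
    px=np.atleast_2d(px).astype(float)
    d=np.c_[(px[:,0]-m["cx"])/m["fx"],(px[:,1]-m["cy"])/m["fy"],np.ones(len(px))]@R
    o=-R.T@t
    return o+d*((z-o[2])/d[:,2])[:,None]
def proj(c,X):
    m=imaging.camera_model(c); q=np.atleast_2d(X)@np.array(m["R"]).T+np.array(m["t"])
    return np.c_[m["fx"]*q[:,0]/q[:,2]+m["cx"],m["fy"]*q[:,1]/q[:,2]+m["cy"]]
def rect(c,mask,z):
    ys,xs=np.nonzero(mask); P=back(c,np.c_[xs,ys],z)[:,:2]
    (ctr,sz,ang)=cv2.minAreaRect((P*1000).astype(np.float32))
    u=np.linalg.svd(P-P.mean(0),full_matrices=False)[2][0]
    return P.mean(0),np.degrees(np.arctan2(u[1],u[0])),np.array(ctr)/1000,np.array(sz)
E
python3 - <<'E'
from h import *
for c in ("top","scene"):
    im=imaging.grab_frame(c).copy()[:,:,::-1].copy()
    for n,z,col in (("handle",.143,(0,0,255)),("lever_grip",.143,(0,0,255)),("marker",.109,(0,255,0)),("valve",.102,(255,0,0))):
        for d in imaging.trace(c,n)[:1]:
            r=rect(c,d["mask"],z); print(c,n,round(d["p"],2),[np.round(v,3) for v in r])
            ct=cv2.findContours(d["mask"].astype(np.uint8),0,1)[0]; 
            big=im if n!="handle" else im
            cv2.drawContours(im,ct,-1,col,1)
    x,y=(240,180) if c=="top" else (250,190)
    cv2.imwrite(f"pics/{c}1.png",cv2.resize(im[y:y+120,x:x+150],None,fx=5,fy=5,interpolation=0))
    im=imaging.grab_frame(c)[:,:,::-1]
    cv2.imwrite(f"pics/{c}2.png",cv2.resize(im[y:y+120,x:x+150],None,fx=5,fy=5,interpolation=2))
E
```

```text
top handle 0.9 [array([0.627, 0.058]), np.float64(-137.23), array([0.625, 0.055]), array([132.672,  20.602])]
top lever_grip 0.39 [array([0.627, 0.059]), np.float64(-137.153), array([0.624, 0.056]), array([135.689,  21.152])]
top marker 0.65 [array([0.628, 0.003]), np.float64(-175.926), array([0.63 , 0.002]), array([25.355, 68.168])]
top valve 0.74 [array([0.569, 0.007]), np.float64(-128.285), array([0.568, 0.006]), array([287.881, 122.517])]
scene handle 0.66 [array([0.637, 0.063]), np.float64(42.87), array([0.633, 0.059]), array([139.828,  22.453])]
scene lever_grip 0.59 [array([0.636, 0.062]), np.float64(42.239), array([0.633, 0.06 ]), array([137.368,  23.688])]
scene marker 0.55 [array([0.637, 0.006]), np.float64(2.478), array([0.637, 0.005]), array([75.755, 27.02 ])]
scene valve 0.82 [array([0.594, 0.016]), np.float64(50.047), array([0.594, 0.029]), array([295.396, 136.581])]
```

View pics/top1.png

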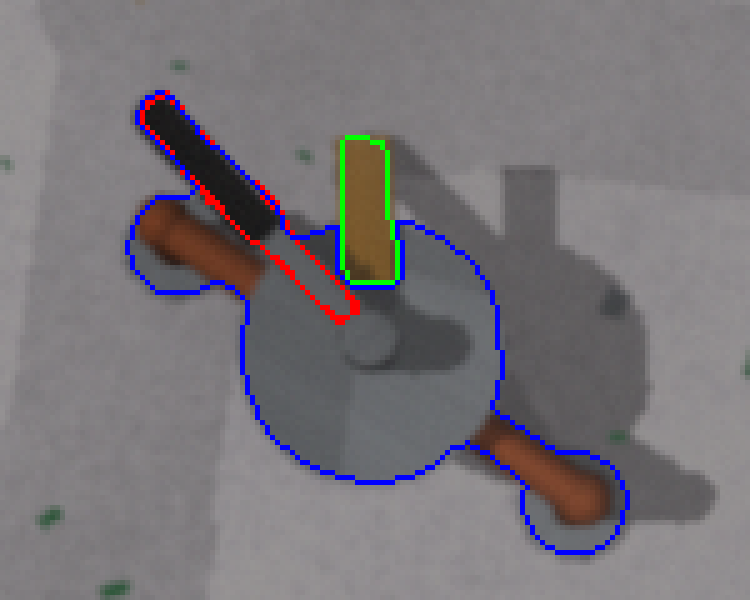

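View pics/top2.png

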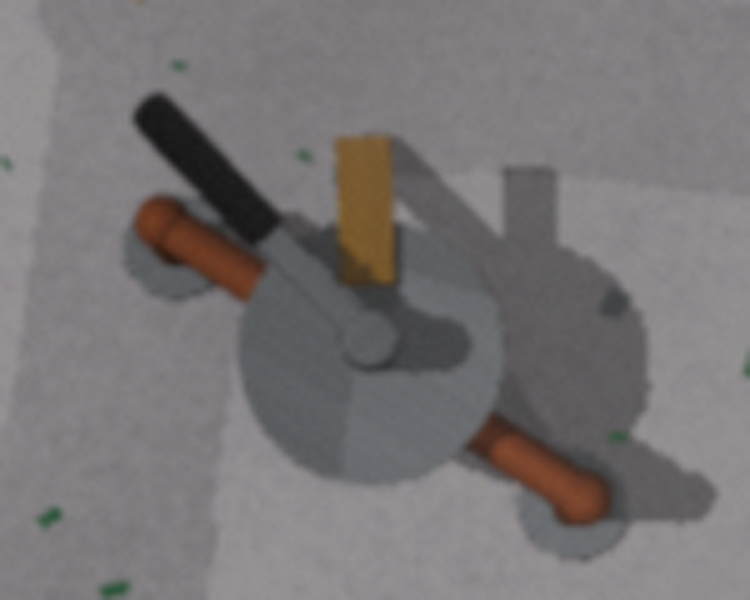

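View pics/scene1.png

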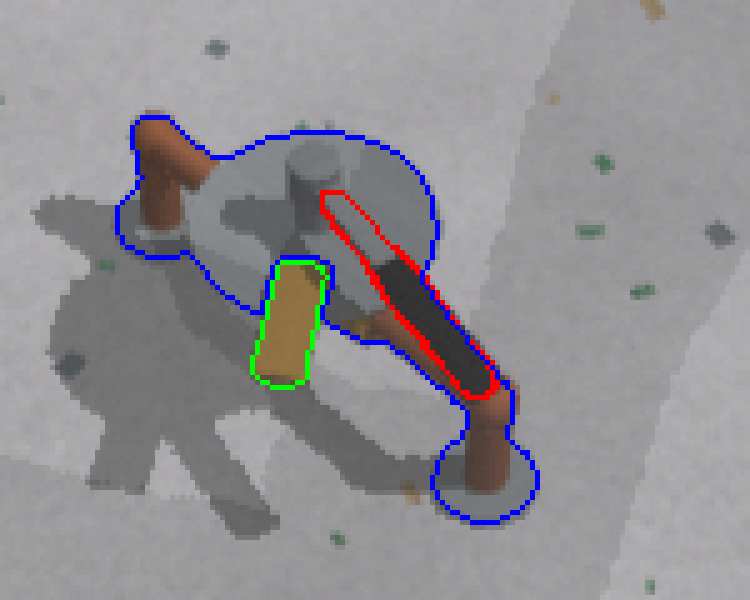

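```bash
python3 - <<'E'
from h import *
f=lambda a,x,y:[x+a[0]/5,y+a[1]/5]
print("top plate",back("top",[f((371,353),240,180)],.102)[0],"hub",back("top",[f((370,338),240,180)],.143)[0])
print("scene plate",back("scene",[f((314,222),250,190)],.102)[0],"hub",back("scene",[f((315,160),250,190)],.143)[0])
p=back("top",[f((160,220),240,180),f((580,497),240,180)],.078);d=p[0]-p[1];print(p.mean(0),np.degrees(np.arctan2(d[1],d[0])),np.linalg.norm(d))
p=back("scene",[f((488,482),250,190),f((162,228),250,190)],.003);d=p[0]-p[1];print(p.mean(0),np.degrees(np.arctan2(d[1],d[0])),np.linalg.norm(d))
pv=np.array([.570,.001])
for s in (1,-1):
  for th in (43,10,3,-20,-34,-42):
    a=np.radians(th);R=np.array([[ -s*np.cos(a),-s*-np.sin(a)*-1,0],[0,0,0],[0,0,-1]]).T
    y=s*np.array([-np.sin(a),np.cos(a),0]);z=np.array([0,0,-1.]);R=np.c_[np.cross(y,z),y,z]
    q=planner.ik(np.r_[pv+.118*np.array([np.cos(a),np.sin(a)])+(.035*y*s)[:2],.118],R)
    print(s,th,None if q is None else np.round(q,2))
print(robot.current_tcp_rot().round(2) if hasattr(robot.current_tcp_rot(),'round') else robot.current_tcp_rot(), robot.current_finger_gap(),robot.current_ft_force())
E
```

```text
top plate [5.62657405e-01 2.91496316e-04 1.02000000e-01] hub [5.64308906e-01 3.37338702e-04 1.43000000e-01]
scene plate [0.5691941  0.00379522 0.102     ] hub [0.56508953 0.00390681 0.143     ]
[0.56351378 0.00175173 0.078     ] 56.04825444073397 0.23795367961274955
[0.57221899 0.00538438 0.003     ] 57.34716842581753 0.23750660757031666
1 43 [ 0.34  1.   -1.06  1.63  0.96  1.12  1.34]
1 10 [ 0.26  0.91 -0.72  1.51  0.67  0.98  1.09]
1 3 [ 0.26  0.91 -0.69  1.49  0.65  0.98  1.02]
1 -20 [ 0.28  0.89 -0.58  1.48  0.55  0.95  0.76]
1 -34 [ 0.29  0.87 -0.52  1.49  0.5   0.92  0.6 ]
1 -42 [ 0.3   0.85 -0.48  1.51  0.47  0.9   0.5 ]
-1 43 [-0.17  0.76 -0.07  1.65  0.07  0.74 -1.09]
-1 10 [-0.17  0.81  0.08  1.52 -0.08  0.81 -1.45]
-1 3 [-0.16  0.82  0.11  1.51 -0.11  0.82 -1.53]
-1 -20 [-0.15  0.83  0.23  1.49 -0.22  0.84 -1.77]
-1 -34 [-0.15  0.84  0.3   1.51 -0.3   0.84 -1.91]
-1 -42 [-0.15  0.84  0.34  1.52 -0.33  0.84 -2.  ]
[[ 0.94  0.35  0.  ]
 [ 0.35 -0.94 -0.  ]
 [ 0.    0.   -1.  ]] 0.0855432041524624 [0.53935674 0.61560807 0.93956265]
```

```bash
cat >> h.py <<'E'
PV=np.array([.566,.002])
def pose(th,s=0.,r=.118,z=.118):
    a=np.radians(th); t=np.array([-np.sin(a),np.cos(a)])
    y=np.r_[-t,0]; zz=np.array([0,0,-1.])
    return np.r_[PV+r*np.array([np.cos(a),np.sin(a)])+s*t,z],np.c_[np.cross(y,zz),y,zz]
E
python3 - <<'E'
from h import *
p=np.array(robot.current_tcp_pos()); p[2]=.38
robot.move_linear(p,v=.25)
P,R=pose(43,0,z=.36,r=.06)
robot.reach(P,R)
print(robot.current_time(),robot.current_tcp_pos(),robot.current_joint_positions(),robot.current_ft_force())
im=imaging.grab_frame("wrist"); cv2.imwrite("pics/w0.png",im[:,:,::-1])
E
```

```text
4.4833 [0.61008268 0.04148315 0.35992687] [ 0.13136999  0.49170228 -0.40082043  1.44984732  0.19676441  1.23977445
 -1.11330045] [ 0.66721667 -0.03451594 -0.29843583]
```

View pics/w0.png

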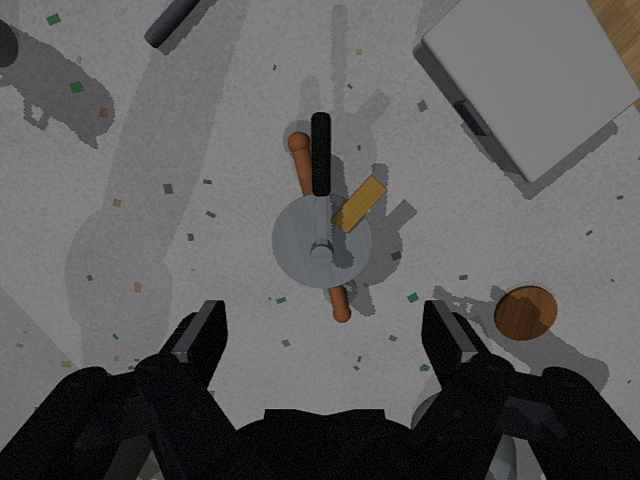

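```bash
cat >> h.py <<'E'
def wback(px,z,p,Rt):
    m=imaging.camera_model("wrist"); T=np.array(m["T_tool_cam"]); Rt=np.array(Rt)
    px=np.atleast_2d(px).astype(float)
    d=np.c_[(px[:,0]-m["cx"])/m["fx"],(px[:,1]-m["cy"])/m["fy"],np.ones(len(px))]@(Rt@T[:3,:3]).T
    o=np.array(p)+Rt@T[:3,3]
    return o+d*((z-o[2])/d[:,2])[:,None]
def wlook(fn):
    p,Rt=robot.current_tcp_pos(),robot.current_tcp_rot()
    im=imaging.grab_frame("wrist"); o=im[:,:,::-1].copy()
    for n,z in (("handle",.143),("marker",.109),("valve",.102)):
        for d in imaging.trace("wrist",n)[:1]:
            mk=d["mask"]
            cv2.drawContours(o,cv2.findContours(mk.astype(np.uint8),0,1)[0],-1,(0,0,255),1)
            ys,xs=np.nonzero(mk); P=wback(np.c_[xs,ys],z,p,Rt)[:,:2]
            u=np.linalg.svd(P-P.mean(0),full_matrices=False)[2][0]; u=u*np.sign(u[0])
            rc=cv2.minAreaRect((P*1000).astype(np.float32))
            print(n,round(d["p"],2),P.mean(0).round(4),"ang",np.degrees(np.arctan2(u[1],u[0])).round(1),"rect",np.round(rc[0],0),np.round(rc[1],0),round(rc[2],1))
    cv2.imwrite(fn,o); return p,Rt
E
python3 - <<'E'
from h import *
p,R=wlook("pics/w1.png")
print("hub",wback([[321,248]],.143,p,R),"plate",wback([[322,240]],.102,p,R), "tip",wback([[321,116]],.143,p,R))
e=wback([[300,143],[342,314]],.078,p,R); d=e[0]-e[1]; print(e.mean(0),np.degrees(np.arctan2(d[1],d[0])),np.linalg.norm(d))
E
```

```text
handle 0.6 [0.6324 0.0669] ang 42.6 rect [625.  61.] [137.  21.] 41.3
marker 0.61 [0.6318 0.0076] ang 1.9 rect [631.   8.] [71. 28.] 1.6
valve 0.71 [0.5815 0.0232] ang 51.6 rect [584.  17.] [256. 125.] 33.8
hub [[0.57146934 0.01130208 0.143     ]] plate [[0.56852157 0.00740182 0.102     ]] tip [[0.67259147 0.10468883 0.143     ]]
[0.56743492 0.00529437 0.078     ] 55.94352539505008 0.23748496442578232
```

View pics/w1.png

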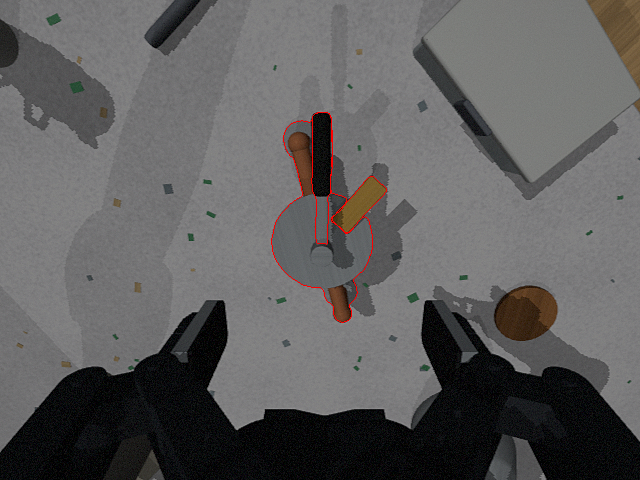

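```bash
sed -i 's/^PV=.*/PV=np.array([.567,.005])/' h.py; python3 - <<'E'
from h import *
P,R=pose(43,0,z=.18); robot.reach(P,R)
P,R=pose(43,0); print(robot.move_linear(P,R,v=.1,force_limit=5))
f0=np.array(robot.current_ft_force()); print(f0,robot.current_time())
def st(k):
    f=np.array(robot.current_ft_force())-f0; print(k,"f",f.round(1),"gap",round(robot.current_finger_gap(),4),"t",round(robot.current_time(),2))
P,R=pose(43,-.028); print(robot.move_linear(P,R,v=.08,force_limit=8)); st("side")
for th in (36,29,22):
    P,R=pose(th,-.0325); h=robot.move_linear(P,R,v=.08,force_limit=12); st((th,h))
    if h: break
imaging.grab_frame("scene"); cv2.imwrite("pics/s3.png",imaging.grab_frame("scene")[130:370,200:520,::-1].repeat(2,0).repeat(2,1))
E
```

```text
False
[ 0.25109122 -0.01504849 -0.10749918] 6.2833
False
side f [-0.3 -0.3  0.6] gap 0.0853 t 6.78
(36, False) f [0.4 1.1 0.6] gap 0.0854 t 7.17
(29, False) f [-0.4  1.9  1. ] gap 0.0855 t 7.51
(22, False) f [-0.1  0.9  0.7] gap 0.0853 t 7.84
```

View pics/s3.png

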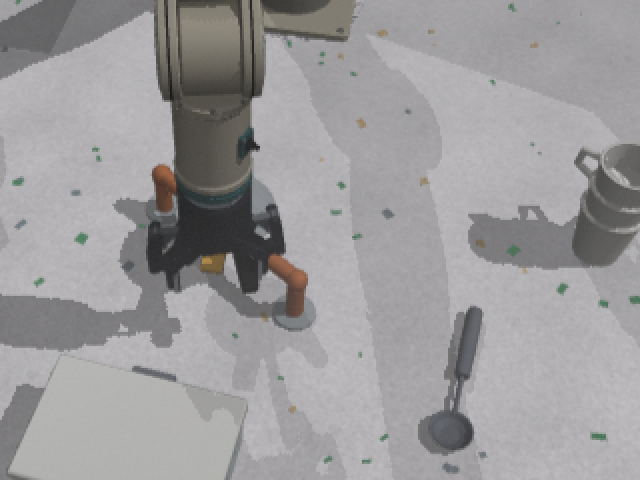

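```bash
python3 - <<'E'
from h import *
def ft(th):
    a=np.radians(th); f=np.mean([robot.current_ft_force() for _ in range(4)],0)
    return f, f[:2]@np.array([-np.sin(a),np.cos(a)])
for th in (15,8,1,-6,-13,-20,-26):
    P,R=pose(th,-.0325); h=robot.move_linear(P,R,v=.08,force_limit=10)
    f,t=ft(th); print(th,h,f.round(1),"tan",round(t,1),round(robot.current_time(),2))
    if h: break
else:
  th=-26
  while th>-46:
    th-=1.5
    P,R=pose(th,-.0325); h=robot.move_linear(P,R,v=.03,force_limit=12)
    robot.wait(.1); f,t=ft(th); print(th,h,f.round(1),"tan",round(t,1),round(robot.current_finger_gap(),4),round(robot.current_time(),2))
    if h or t>9.5: break
  robot.wait(.8); f,t=ft(th); print("held",f.round(1),round(t,1),round(robot.current_time(),2), robot.current_tcp_pos())
E
```

```text
15 False [-0.2  1.6 -0.3] tan 1.6 8.28
8 False [ 0.1  1.6 -0.4] tan 1.6 8.61
1 False [0.6 1.6 0.1] tan 1.6 8.94
-6 False [ 0.2  0.2 -0.7] tan 0.3 9.28
-13 False [ 1.6  1.9 -0.9] tan 2.2 9.61
-20 False [ 1.5  1.  -0.2] tan 1.4 9.94
-26 False [0.1 0.6 0. ] tan 0.6 10.25
-27.5 False [ 1.9  1.7 -0.3] tan 2.4 0.0856 10.61
-29.0 False [ 1.4  1.2 -0.3] tan 1.7 0.0851 10.97
-30.5 False [2.1 0.9 0.8] tan 1.8 0.0854 11.32
-32.0 False [ 2.9  0.8 -0.4] tan 2.2 0.0854 11.68
-33.5 False [1.9 1.3 0.1] tan 2.1 0.0853 12.04
-35.0 False [1.8 0.4 0.6] tan 1.4 0.0852 12.4
-36.5 False [1.6 2.  1. ] tan 2.5 0.0851 12.76
-38.0 False [ 3.5  2.9 -1.2] tan 4.4 0.0851 13.12
-39.5 False [5.  3.1 0.4] tan 5.6 0.0855 13.47
-41.0 False [ 5.7  6.2 -0.1] tan 8.4 0.0854 13.83
-42.5 False [ 6.2  5.4 -1.2] tan 8.2 0.085 14.19
-44.0 False [ 7.8  6.7 -1.5] tan 10.2 0.0857 14.55
held [ 8.8  6.5 -0.7] 10.8 15.35 [ 0.63186762 -0.09741436  0.11851867]
```

```bash
python3 - <<'E'
from h import *
def ft(th):
    a=np.radians(th); f=np.mean([robot.current_ft_force() for _ in range(4)],0)
    return f, f[:2]@np.array([-np.sin(a),np.cos(a)])
P,R=pose(-36,-.0325); robot.move_linear(P,R,v=.04)
P,R=pose(-36,.026); print(robot.move_linear(P,R,v=.08))
for th in (-36,-30,-23,-16,-9,-4,0,1):
    P,R=pose(th,.0325); h=robot.move_linear(P,R,v=.05,force_limit=10)
    f,t=ft(th); print(th,h,f.round(1),"tan",round(t,1),round(robot.current_time(),2))
    if h: break
P,R=pose(1,0); robot.move_linear(P,R,v=.08)
P,R=pose(1,0,z=.2); robot.move_linear(P,R,v=.15)
P,R=pose(1,0,z=.36,r=.06); robot.reach(P,R); robot.wait(.2)
wlook("pics/w2.png"); print(robot.current_time())
E
```

```text
False
-36 False [ 0.8 -0.1  0.8] tan 0.4 17.09
-30 False [-0.  -0.9 -0.1] tan -0.8 17.5
-23 False [-0.  -0.   0.5] tan -0.0 17.95
-16 False [-0.3 -0.8 -0.1] tan -0.8 18.4
-9 False [ 0.5  0.6 -0.3] tan 0.6 18.85
-4 False [-0.7 -0.2  0.3] tan -0.3 19.22
0 False [ 0.1 -0.4  0.1] tan -0.4 19.54
1 False [ 0.6 -2.4  0.9] tan -2.5 19.79
handle 0.8 [0.6581 0.0064] ang 1.0 rect [648.   6.] [135.  19.] 1.6
marker 0.72 [0.6236 0.0079] ang 18.2 rect [632.   6.] [69. 28.] 2.0
valve 0.61 [0.5878 0.0079] ang 39.5 rect [583.   5.] [240. 141.] 29.5
22.1667
```

View pics/w2.png

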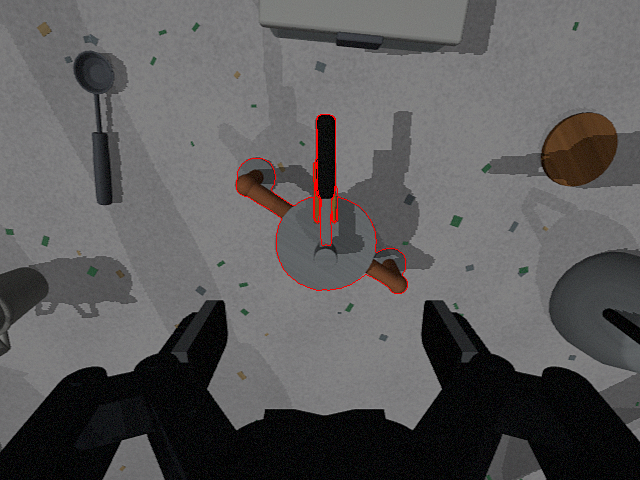

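```bash
python3 - <<'E'
from h import *
im=imaging.grab_frame("wrist")[90:270,220:440,::-1]
a=cv2.resize(im,None,fx=3.5,fy=3.2,interpolation=2)
cv2.imwrite("pics/w3.png",a)
robot.reach(np.array([.4,-.2,.42]),np.array(robot.current_tcp_rot()))
im=imaging.grab_frame("top"); cv2.imwrite("pics/t3.png",cv2.resize(im[180:300,240:390,::-1],None,fx=5,fy=5,interpolation=2))
for c in ("top","scene"):
    if c=="scene": imaging.grab_frame(c)
    for n,z in (("handle",.143),("marker",.109)):
        for d in imaging.trace(c,n)[:1]: print(c,n,round(d["p"],2),[np.round(v,3) for v in rect(c,d["mask"],z)],np.degrees(0))
print(robot.current_time(),robot.current_tcp_pos(),robot.current_ft_force())
E
```

```text
top handle 0.61 [array([0.652, 0.002]), np.float64(-179.562), array([0.646, 0.002]), array([ 18.056, 134.802])] 0.0
top marker 0.69 [array([0.619, 0.001]), np.float64(-135.896), array([0.617, 0.002]), array([25.355, 37.507])] 0.0
scene handle 0.55 [array([0.662, 0.006]), np.float64(1.123), array([0.654, 0.006]), array([141.117,  21.672])] 0.0
scene marker 0.47 [array([0.632, 0.014]), np.float64(3.595), array([0.634, 0.014]), array([65.756,  8.994])] 0.0
23.7083 [ 0.40055679 -0.19954499  0.41967237] [0.1077643  0.86994362 0.0304199 ]
```

View pics/w3.png

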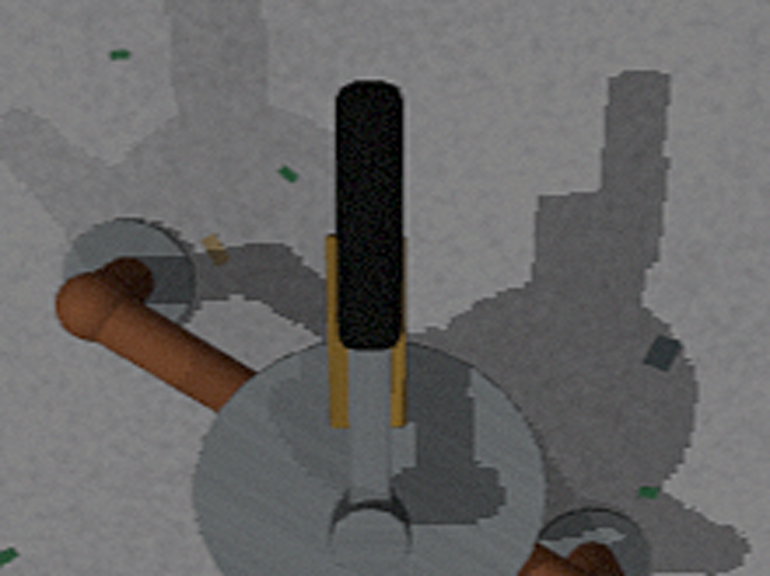

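View pics/t3.png

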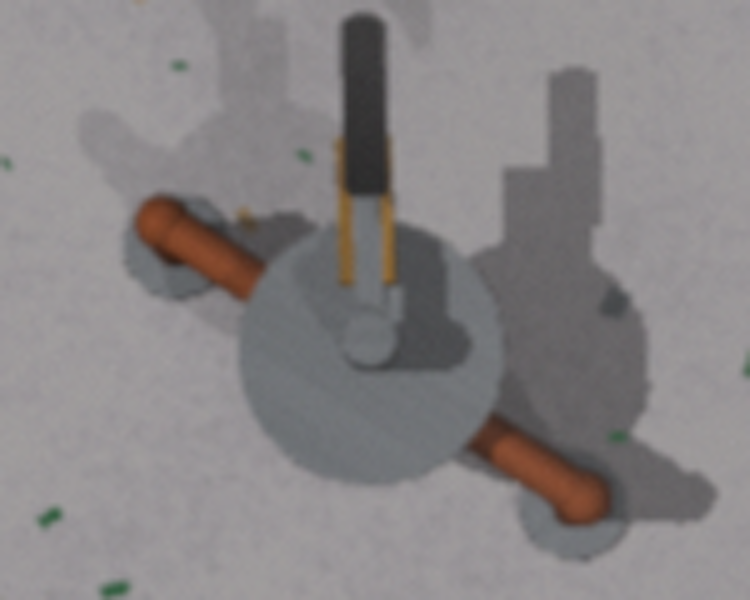

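```bash
python3 - <<'E'
from h import *
robot.wait(.3); robot.sign_off(); print(robot.current_time())
E
```

```text
the job is handed in; nothing more can be done
the job is handed in; nothing more can be done
```

I pushed the lever shut, seated it against its stop, opened it again to the brass tab, let go and handed the job in after about 24 s. No verdict was reported.

- **Seating:** I pushed with open jaws straddling the grip. The force rose from about 2 N at the stop to 10.2–10.8 N and was held for about 0.8 s. The highest reading on the tool was about 11 N, well under the 35 N limit.
- **Setting:** After I lifted clear, the wrist camera put the lever at about 1.0–1.6° and the tab at about 2°. By eye, the top view shows the lever lying over the tab about 1–2° short of its line. The limit is 6°.
- **Checks that disagreed:** With the lever covering the tab, the networks' tab outlines were partly wrong. Fits to the visible tab gave 18° (wrist) and −136° (top), so I ignored them. I relied on the clear earlier views of the tab, which ranged from 2° to 4°. The worst pairing of those readings is the top camera's, about 3.6° between lever and tab.
- **Bystanders:** My pushes stayed at the valve, and the last views that included the kettle, coaster and spoon showed nothing odd. I did not measure the bystanders' final positions against the start.
- **Robot:** The arm was parked clear of the valve and touching nothing when I handed the job in.

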